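# Find the slide carton that rattles and hold it out over the dish

## Robot

A 7-joint arm with a two-finger parallel gripper is mounted at the origin on a cart in front of the work surface, level with it; the furniture and walls round the work are solid. World frame = base frame: x ahead of the robot, y to its left, z up, the work surface at z = 0. Lengths are in m, angles in rad, forces in N, time in s.
With the tool pointing down it reaches from about 0.425 to 0.825 m from the base axis. Payload 3.6 kg.
Tool frame: the origin (TCP) lies on the centre line of the jaws, within the pads' length; the fingertips stand 17 mm ahead of it and the grasp point (between the pads) lies 2 mm behind it; z points along the fingers, x is the direction in which the jaws open and shut, and the axes are right-handed (so a half turn about z gives the same grasp; the last joint's range is limited). The gripper opens to 93 mm and grips with 3 to 60 N. Pads are 15 mm wide; open, the fingers measure 128 mm over their backs; the gripper's body (75 mm by 188 mm) begins 65 mm behind the grasp point.
Start: joints at [-1.244, 0.615, -0.013, 1.423, 0.008, 1.103, -0.04], TCP at [0.225, 0.61, 0.236] pointing down, gripper open.
Joint ranges: [-3.12, 3.12], [-0.3, 2.06], [-1.34, 1.32], [0.26, 2.42], [-1.36, 4.5], [0.01, 1.98], [-2.84, 2.84]. Speed limits (rad/s): [2.79, 2.79, 3.14, 3.14, 3.14, 3.14, 3.14].

## Interface

Orientations are given as a unit quaternion [x, y, z, w].
In Python, from bench import monitor, snapshot, camera_params, workorder gives the robot as it stands.
- The arm moves only by the tool send_rows, never from a script. Its argument "deltas" is a list of rows, each a list of 5 numbers: the shift along the tool's x, y, z in mm, then the turn about the tool's z in rad, then the closure, from 0 (fully open) to 1 (shut). In form: [[x, y, z, spin, grip], ...]. A call has exactly 10 rows; each row shifts and turns the commanded pose from where the row before left it, along the tool's axes as they then stand; what a row does not reach is not made up. A row lasts 1/12 s, in which the tool goes at most 41.7 mm and 7.16 degrees, less where a joint would pass 70% of its speed; a pose out of reach is approached as far as the arm can. A call is refused whole if a number of a shift passes 41.7 or a number of a turn 0.125, either way. A call with a gripper value outside its range is refused whole. The fingers move at their own pace and stop on an object; "grip_force" is the grip in N (left out, the last holds). Time passes only in rows, so rows that do not move let the fingers close, or fill a call up. It gives the time, the measured TCP pose, the force and the opening at its end, in the units of the state.
- monitor.read_state(): the state, without advancing time (a new reading comes with each control period).
- snapshot(name): name is "scene" or "side" or "wrist"; returns (picture, depth): 480x640x3 uint8, red, green, blue; 480x640 float32, m along the optical axis (not along the pixel's ray), 0 where there is no reading.
- camera_params(name): a dict with "fx", "fy", "cx", "cy" (pixels), "view" (4x4, takes a point from world to camera coordinates). Camera axes: x right, y up, looking along -z (the intrinsics and any distortion apply to the point x, -y, -z); pixel columns grow to the right and rows downward; lengths in m; the calibration is good to about 2 mm. A picture is of the moment at which its call begins: read the wrist's pose just before it. camera_params takes no time and is no camera call; for the wrist camera it gives the pose at the moment of the call.
- workorder.close_job(): hands the job in, once; it reports no verdict.
The state is a dict: "time_s": time; "q": joint angles; "dq": joint speeds; "effort": joint torques, N m; "ee_pos": TCP position; "eef_rot": TCP orientation; "force": force on the tool from outside, world axes, zero at the start; "wrist_torque": the same for the moment, N m; "grip_width": finger opening in m.
Only numpy, scipy, OpenCV 4.12 (cv2) and the standard library are available. Lean on these libraries where they do the work, as an engineer would, in place of code of your own. Each camera call takes 0.05 s, during which the arm holds its last target. There are 200 camera calls.

## Task

A heavy metal ball was sealed by mistake into one of the three red-and-white slide cartons. Pick the cartons up one after another and shake each back and forth near its place until you find the one that rattles, putting any that does not rattle back flat where it stood, within about 3 cm. Finish still gripping the rattling carton, level and motionless in the air about 10 cm above the bench, over the middle of the blue dish farther forward: do not put it down or let go, never touch the dish with it or carry a sound carton over the dish, and leave the other things on the bench alone.

Things in the scene. Friction and masses are not known exactly. Their poses are not given: they have to be found in the camera images.
- carton_a: sealed red-and-white carton, 55 (x) x 82 (y, length) x 34 mm high, 0.17 to 0.38 kg; origin: centre of underside; starts flat, length within 0.3 rad of world y. One of the three (drawn each time) also holds a 24 mm, 0.14 kg ball (stray_ball), free to roll 25 mm either way lengthwise: each brisk stroke or tilt over 0.2 rad throws it to the leading or low end, where it stays: 0.07 N m at the wrist
- carton_b: sealed red-and-white carton, 55 (x) x 82 (y, length) x 34 mm high, 0.17 to 0.38 kg; origin: centre of underside; starts flat, length within 0.3 rad of world y. One of the three (drawn each time) also holds a 24 mm, 0.14 kg ball (stray_ball), free to roll 25 mm either way lengthwise: each brisk stroke or tilt over 0.2 rad throws it to the leading or low end, where it stays: 0.07 N m at the wrist
- carton_c: sealed red-and-white carton, 55 (x) x 82 (y, length) x 34 mm high, 0.17 to 0.38 kg; origin: centre of underside; starts flat, length within 0.3 rad of world y. One of the three (drawn each time) also holds a 24 mm, 0.14 kg ball (stray_ball), free to roll 25 mm either way lengthwise: each brisk stroke or tilt over 0.2 rad throws it to the leading or low end, where it stays: 0.07 N m at the wrist
- dish: round blue ceramic dish, 100 mm across at the rim, 24 mm high, fixed on the bench beyond the cartons; origin at the centre of its underside, z up
- microscope: fixed obstacle: upright microscope to the right of the cartons, 225 mm deep (x), 180 mm wide (y), up to 380 mm high; origin on the bench under its middle
- dropper_bottle: bystander, leave alone: small white dropper bottle with a blue cap, 25 mm across, 60 mm high, standing between dish and meter; origin at the centre of its underside
- marker_pen: bystander, leave alone: white marker pen with a black cap, 129 mm long, 17 mm thick, lying at the near left edge of the bench; origin at the centre of its underside
- tally_counter: bystander, leave alone: small hand tally counter, 87 x 56 x 27 mm, to the right of the microscope; origin at the centre of its underside
- tape_roll: bystander, leave alone: roll of tan tape lying flat, 96 mm across, 25 mm high, to the right of the microscope; origin at the centre of its underside
Not all that is in view belongs to the job. What is shaped like the carton_a but purple is not meant.

How it is judged:
By the outcome, as a careful person would: the job done as asked, in the order asked, and still so for the second after the job is handed in, while the arm keeps its last pose, push and grip.
It also fails if it takes over 72 s, if anything falls off the work surface, if the arm or the gripper's body presses on something with over 40 N, if the wrist force passes 120 N, or if a joint passes its speed limit or range.

## Working session

There is one attempt and no reset: what is moved stays moved. The work goes in short steps, Python scripts to look and compute and a tool call to move; the robot and the scene stay as the last step left them, time stands still between calls to the robot, and variables do not carry over. Pictures are saved under pics/ and viewed, about 8 in all and at most 12, crops included, and the job is handed in when it is done.

Besides the shell and the picture viewer there is one more tool, called after "Emit:" as name(argument=value, ...) on one line, values as JSON. send_rows: Moves the arm, as the interface text tells. Its arguments: {"type":"object","properties":{"deltas":{"type":"array","items":{"type":"array","items":{"type":"number"}}},"grip_force":{"type":"number"}},"required":["deltas"]}

```bash
ls; mkdir -p pics; python3 - <<'E'
from bench import monitor, snapshot, camera_params
import cv2,numpy as np
for n in ("scene","side"):
    p,d=snapshot(n); cv2.imwrite(f"pics/{n}0.png",p[:,:,::-1]); np.savez(f"{n}0.npz",p=p,d=d)
    print(n,camera_params(n))
print(monitor.read_state())
E
```

```text
pics
scene {'fx': 553.0913175752451, 'fy': 553.0913175752451, 'cx': 313.0870119932517, 'cy': 243.85542725614002, 'view': array([[ 0.22332521, -0.9746582 ,  0.01293243, -0.0337222 ],
       [ 0.65058404,  0.15892309,  0.74261959, -0.40341642],
       [-0.72585553, -0.15743204,  0.6695886 , -1.09444368],
       [ 0.        ,  0.        ,  0.        ,  1.        ]])}
side {'fx': 514.0117583802119, 'fy': 514.0117583802119, 'cx': 328.72205794397826, 'cy': 240.55836736692729, 'view': array([[ 0.65034187, -0.75938665,  0.01968151, -0.28649835],
       [ 0.50662098,  0.45288654,  0.73364089, -0.35599408],
       [-0.56603059, -0.46714632,  0.67925229, -1.06366344],
       [ 0.        ,  0.        ,  0.        ,  1.        ]])}
{'time_s': 0.1, 'q': array([-1.24351982,  0.61582714, -0.01257026,  1.42470974,  0.00812155,
        1.10340619, -0.0404103 ]), 'dq': array([-0.00033316, -0.00244565,  0.00112153, -0.00089566, -0.00055681,
        0.0003034 , -0.00040028]), 'effort': array([ 1.22892616e-03, -4.60044265e+01,  2.10223314e-01, -1.66245085e+01,
       -6.11030473e-02,  1.69641391e-02,  1.06330724e-04]), 'ee_pos': array([0.22497548, 0.60911729, 0.23460368]), 'eef_rot': array([ 8.20492496e-01,  5.71656140e-01, -9.21842305e-04,  6.87412508e-04]), 'force': array([-0.54089974, -0.06225381, -0.41138204]), 'wrist_torque': array([-0.04273337,  0.0238211 ,  0.02919071]), 'grip_width': 0.09309389825958639}
```

View pics/scene0.png

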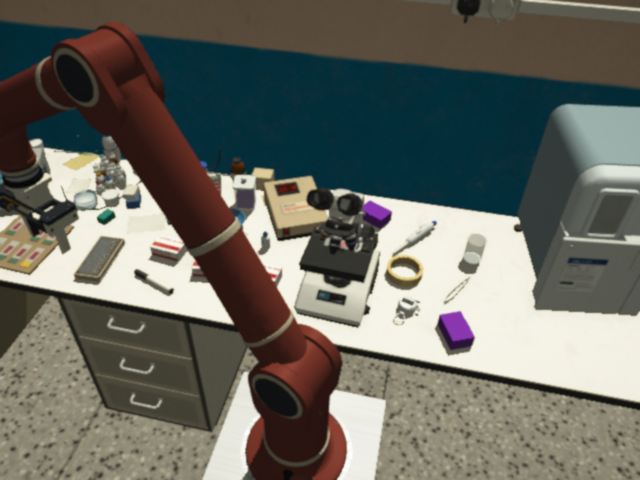

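View pics/side0.png

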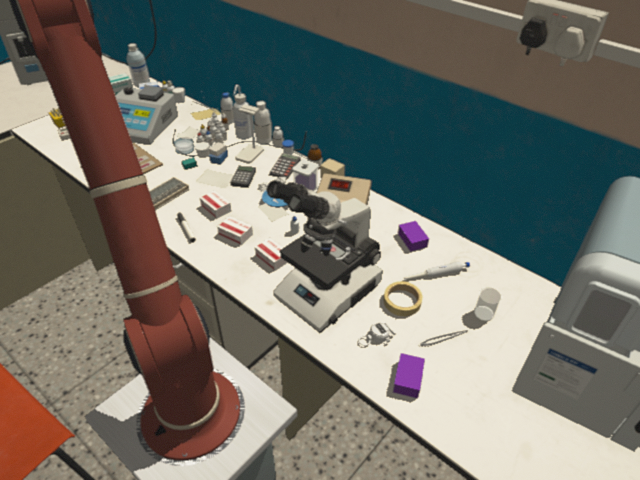

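The side view shows three cartons at about (215,205), (235,231) and (270,254). The dish is at (275,197), partly hidden behind the microscope. The scene view has the arm in front of the cartons.

```bash
cat > h.py <<'E'
import numpy as np,cv2
from bench import monitor,snapshot,camera_params
def cloud(d,c):
    v,u=np.mgrid[0:480,0:640]
    P=np.stack([(u-c['cx'])/c['fx']*d,-(v-c['cy'])/c['fy']*d,-d],-1)
    V=c['view']; return (P-V[:3,3])@V[:3,:3]
def tops(W,d,lo=.029,hi=.041,amin=60):
    m=((d>0)&(W[...,2]>lo)&(W[...,2]<hi)&(W[...,0]>.3)&(W[...,0]<1.0)).astype(np.uint8)
    n,l,s,ce=cv2.connectedComponentsWithStats(m); out=[]
    for i in range(1,n):
        if s[i,4]<amin: continue
        q=W[l==i]; r=cv2.minAreaRect((q[:,:2]*1000).astype(np.float32))
        out.append((s[i,:5].tolist(),np.round(r[0],1),np.round(r[1],1),round(r[2],1),np.round(q[:,2].mean(),3)))
    return out
E
python3 - <<'E'
from h import *
z=np.load("side0.npz");d=z['d'];p=z['p'];W=cloud(d,camera_params("side"))
for t in tops(W,d): print(*t)
hsv=cv2.cvtColor(p,cv2.COLOR_RGB2HSV)
m=cv2.inRange(hsv,(95,90,60),(115,255,255)); m[:170]=0;m[:,:250]=0;m[215:]=0;m[:,300:]=0
q=W[(m>0)&(d>0)]; print(len(q),q.min(0),q.max(0),np.percentile(q,[5,50,95],axis=0))
for u,v in [(215,205),(235,231),(270,254),(295,226),(290,215),(185,225)]: print(u,v,W[v,u])
m=(W[...,2]>.06)&(W[...,0]>.4)&(W[...,0]<.9)&(W[...,1]>-.35)&(W[...,1]<.2)
q=W[m];print("tall",q.min(0),q.max(0))
cv2.imwrite("pics/crop.png",cv2.resize(p[160:290,160:330,::-1],None,fx=4,fy=4,interpolation=2))
E
```

```text
[99, 43, 28, 16, 60] [ 862.1 1636.2] [ 14.6 216.5] 1.7 0.035
[147, 67, 74, 38, 174] [ 862.1 1137.4] [ 15.  465.8] 0.1 0.035
[18, 74, 28, 8, 80] [ 496.2 1633.8] [30.8 99.8] 69.1 0.035
[129, 109, 49, 32, 177] [618.3 945.7] [219.2  79. ] 4.4 0.035
[196, 127, 31, 14, 143] [702.  765.2] [75.  89.2] 27.4 0.035
[282, 134, 28, 16, 112] [839.5 512.5] [139.   55.3] 90.0 0.036
[194, 142, 16, 11, 109] [627.4 726.3] [53.2 48.5] 26.6 0.037
[209, 148, 18, 11, 71] [640.5 652.2] [40.2 62.4] 67.5 0.035
[344, 166, 222, 113, 777] [862.2 -70.5] [ 17.5 737.2] 0.1 0.035
[199, 190, 32, 22, 364] [467.6 472.2] [92.6 56.9] 83.6 0.035
[217, 216, 35, 23, 433] [427.7 340.2] [59.1 88.4] 7.8 0.035
[398, 220, 31, 25, 429] [746.1 -47.7] [87.9 58.4] 61.7 0.035
[254, 238, 29, 26, 418] [431.2 193.9] [84.5 59.4] 84.7 0.035
[336, 277, 46, 40, 136] [457.9 -86.4] [ 10.4 171.6] 86.8 0.035
[273, 289, 65, 41, 328] [327.7  -4.7] [ 43.8 180.4] 9.6 0.037
[476, 303, 21, 12, 72] [ 625.1 -336. ] [24.6 48. ] 16.4 0.035
[394, 353, 31, 39, 881] [ 362.2 -295.2] [85.7 55. ] 25.5 0.036
[512, 385, 127, 63, 499] [ 495.9 -601.4] [ 11.9 246.1] 8.3 0.035
164 [0.29439716 0.02499507 0.00165507] [0.62949008 0.39994241 0.37830376] [[0.30433728 0.03569995 0.00468932]
 [0.59871992 0.35939141 0.01193523]
 [0.62154795 0.39489405 0.37077169]]
215 205 [0.45519052 0.45348792 0.03339301]
235 231 [0.41506772 0.32098322 0.03655474]
270 254 [0.41420523 0.18267659 0.03805026]
295 226 [0.5447609  0.21543545 0.03207551]
290 215 [0.59612915 0.2854148  0.00132722]
185 225 [0.3539924  0.46937048 0.01190633]
tall [ 0.40000504 -0.34999994  0.0600051 ] [0.86976971 0.19999942 0.69194714]
```

View pics/crop.png

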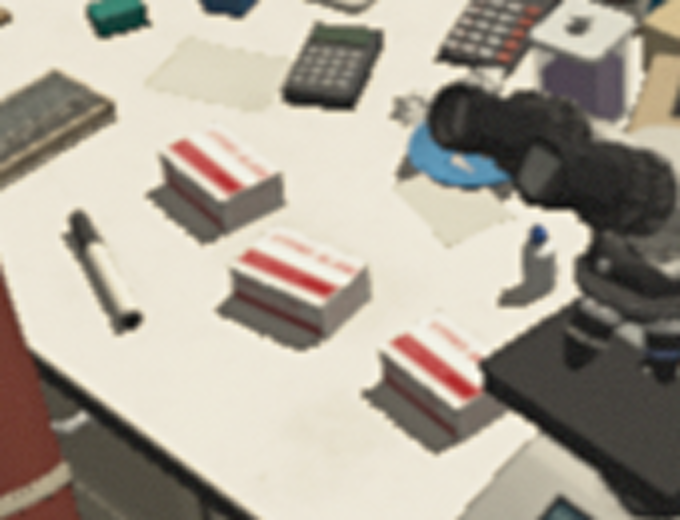

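The crop shows the three cartons with long axes near world y, the dropper bottle right of carton c, and the dish partly behind the eyepieces. I'll move above the group and look with the wrist camera.

Emit:
send_rows(deltas=[[-9.7,28.6,-6.5,0,0],[-9.7,28.6,-6.5,0,0],[-9.7,28.6,-6.5,0,0],[-9.7,28.6,-6.5,0,0],[-9.7,28.6,-6.5,0,0],[-9.7,28.6,-6.5,0,0],[-9.7,28.6,-6.5,0,0],[-9.7,28.6,-6.5,0,0],[-9.7,28.6,-6.5,0,0],[-9.7,28.6,-6.5,0,0]], grip_force=35)

```text
time_s: 0.93
ee_pos: [0.4607, 0.4183, 0.3005]
eef_rot: [0.821, 0.572, -0.001, 0.0]
force: [-0.2, 0.0, 0.4]
grip_width: 0.0929
```

Emit:
send_rows(deltas=[[0,0,0,0.122,0],[0,0,0,0.122,0],[0,0,0,0.122,0],[0,0,0,0.122,0],[0,0,0,0.122,0],[0,0,0,0.122,0],[0,0,0,0.122,0],[0,0,0,0.122,0],[0,0,0,0.122,0],[0,0,0,0.122,0]])

```text
time_s: 1.77
ee_pos: [0.4595, 0.4195, 0.3]
eef_rot: [1.0, -0.004, -0.001, 0.0]
force: [0.6, -0.4, -0.8]
grip_width: 0.0926
```

```bash
python3 - <<'E'
from h import *
s=monitor.read_state(); print(s['time_s'],s['ee_pos'],s['eef_rot'],s['q'])
for n in ("wrist","scene"):
    c=camera_params(n); p,d=snapshot(n); cv2.imwrite(f"pics/{n}1.png",p[:,:,::-1]); np.savez(f"{n}1.npz",p=p,d=d,view=c['view'])
    print(n,{k:c[k] for k in c if k!='view'}); W=cloud(d,c)
    for t in tops(W,d,amin=300): print(*t)
    hsv=cv2.cvtColor(p,cv2.COLOR_RGB2HSV)
    m=cv2.inRange(hsv,(95,90,60),(115,255,255))
    m=(m>0)&(d>0)&(W[...,0]>.5)&(W[...,0]<.75)&(W[...,1]>.2)&(W[...,1]<.5)&(W[...,2]<.03)
    if m.any():
        q=W[m];print('dish',len(q),q.min(0),q.max(0)); print(cv2.minEnclosingCircle((q[:,:2]*1000).astype(np.float32)))
E
```

```text
1.7667 [0.45949998 0.4194701  0.29999042] [ 9.99989722e-01 -4.46943344e-03 -5.86641093e-04  4.84789719e-04] [-0.96199202  0.53498678  0.32031843  1.41672696 -0.17185261  1.21885428
 -0.63292317]
wrist {'fx': 384.72935155436335, 'fy': 384.72935155436335, 'cx': 321.07430883647095, 'cy': 241.978094468318}
[301, 110, 59, 84, 4181] [468.1 474.7] [82.6 55.5] 84.2 0.034
[264, 232, 61, 75, 3287] [428.2 343.2] [56.  83.1] 9.9 0.034
[519, 243, 58, 56, 426] [703.3 352.5] [77.4 38.3] 54.6 0.035
[606, 264, 34, 54, 418] [798.2 320.7] [66.8 26.7] 69.2 0.036
[280, 348, 45, 13, 490] [433.9 233.1] [15.5 54.3] 89.4 0.034
[223, 447, 64, 30, 591] [359.8  84.5] [95.2 35.2] 23.6 0.036
dish 4290 [0.56844344 0.31189764 0.00124945] [0.66068313 0.40588749 0.02524565]
((616.4562377929688, 358.29022216796875), 48.63583755493164)
scene {'fx': 553.0913175752451, 'fy': 553.0913175752451, 'cx': 313.0870119932517, 'cy': 243.85542725614002}
[312, 175, 208, 34, 683] [ 862.4 -145.6] [ 20.6 625.9] 0.0 0.035
[364, 200, 29, 21, 356] [746.1 -48.1] [86.2 60.8] 61.3 0.035
[150, 234, 37, 22, 467] [466.6 471.4] [86.1 63. ] 82.5 0.035
[192, 253, 34, 19, 514] [427.5 341. ] [61.9 85.1] 7.3 0.035
[535, 300, 105, 13, 365] [ 494.3 -599.4] [ 12.5 245.2] 8.0 0.035
[301, 303, 62, 22, 326] [326.8  -1.7] [148.7  19.2] 87.6 0.036
[439, 310, 37, 33, 702] [ 361.7 -294.7] [86.1 57.8] 26.5 0.035
```

View pics/wrist1.png

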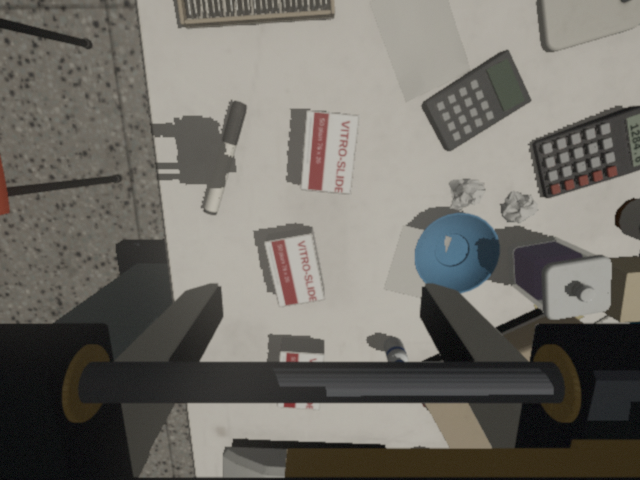

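The wrist view shows carton a at (330,150), carton b at (295,270), carton c at (300,380) behind the gripper, and the dish at (457,253), about (0.616, 0.358). I'll grasp carton a.

Emit:
send_rows(deltas=[[0.9,-5.5,24,0.0096,0],[0.9,-5.5,24,0.0096,0],[0.9,-5.5,24,0.0096,0],[0.9,-5.5,24,0.0096,0],[0.9,-5.5,24,0.0096,0],[0.9,-5.5,24,0.0096,0],[0.9,-5.5,24,0.0096,0],[0.9,-5.5,24,0.0096,0],[0.9,-5.5,24,0.0096,0],[0.9,-5.5,24,0.0096,0]])

```text
time_s: 2.7
ee_pos: [0.4711, 0.4743, 0.0591]
eef_rot: [0.999, -0.048, -0.0, 0.0]
force: [-0.2, -0.3, 0.6]
grip_width: 0.0927
```

Emit:
send_rows(deltas=[[0,0,13,0,0],[0,0,13,0,0],[0,0,11,0,0],[0,0,0,0,0],[0,0,0,0,1],[0,0,0,0,1],[0,0,0,0,1],[0,0,0,0,1],[0,0,0,0,1],[0,0,0,0,1]])

```text
time_s: 3.53
ee_pos: [0.4698, 0.4746, 0.0242]
eef_rot: [0.999, -0.049, -0.002, -0.0]
force: [-4.9, 0.4, 3.7]
grip_width: 0.0577
```

Emit:
send_rows(deltas=[[0,0,0,0,1],[0,0,0,0,1],[0,0,0,0,1],[0,0,-10,0,1],[0,0,-20,0,1],[0,0,-25,0,1],[0,0,-25,0,1],[0,0,-20,0,1],[0,0,0,0,1],[0,0,0,0,1]])

```text
time_s: 4.37
ee_pos: [0.4726, 0.4739, 0.1243]
eef_rot: [0.999, -0.05, 0.001, -0.001]
force: [-0.2, 0.1, -2.7]
grip_width: 0.0547
```

```bash
cat >> h.py <<'E'
def meas(n=6):
    R=[]
    for i in range(n):
        s=monitor.read_state(); R.append(np.r_[s['force'],s['wrist_torque']]); snapshot("side")
    R=np.array(R); print(s['time_s'],s['ee_pos'],'w',s['grip_width']); print(R.mean(0).round(3),R.std(0).round(3))
E
python3 -c "
from h import *;meas()"
```

```text
4.6167 [0.47055143 0.47327569 0.12147161] w 0.05478661689258193
[-0.102  0.087 -3.54  -0.078  0.078  0.014] [0.204 0.211 0.796 0.02  0.035 0.028]
```

Emit:
send_rows(deltas=[[0,-40,0,0,1],[0,-40,0,0,1],[0,40,0,0,1],[0,40,0,0,1],[0,-40,0,0,1],[0,-40,0,0,1],[0,0,0,0,1],[0,0,0,0,1],[0,0,0,0,1],[0,0,0,0,1]])

```text
time_s: 5.5
ee_pos: [0.4801, 0.5534, 0.1237]
eef_rot: [0.999, -0.05, 0.001, 0.0]
force: [0.9, -0.4, -3.1]
grip_width: 0.0548
```

```bash
python3 -c "
from h import *;meas()"
```

```text
5.75 [0.47979044 0.55333278 0.12395301] w 0.054770830180774874
[-0.062 -0.221 -3.533 -0.07   0.071  0.011] [0.738 0.141 0.459 0.019 0.019 0.048]
```

Emit:
send_rows(deltas=[[0,40,0,0,1],[0,40,0,0,1],[0,-40,0,0,1],[0,-40,0,0,1],[0,40,0,0,1],[0,40,0,0,1],[0,0,0,0,1],[0,0,0,0,1],[0,0,0,0,1],[0,0,0,0,1]])

```text
time_s: 6.63
ee_pos: [0.4714, 0.4758, 0.1245]
eef_rot: [0.999, -0.049, 0.0, -0.001]
force: [-0.1, 0.6, -2.9]
grip_width: 0.0548
```

```bash
python3 -c "
from h import *;meas()"
```

```text
6.8833 [0.47122364 0.47502186 0.1238529 ] w 0.05498847635872444
[ 0.259  0.084 -3.461 -0.058  0.081 -0.   ] [0.358 0.386 0.329 0.016 0.019 0.02 ]
```

Torque about x changed by only 0.01 N m between ends, so carton a is sound. I'll put it back.

Emit:
send_rows(deltas=[[0,0,20,0,1],[0,0,25,0,1],[0,0,25,0,1],[0,0,18,0,1],[0,0,8,0,1],[0,0,4,0,1],[0,0,0,0,1],[0,0,0,0,1],[0,0,0,0,0],[0,0,0,0,0]])

```text
time_s: 7.77
ee_pos: [0.4726, 0.4751, 0.025]
eef_rot: [0.999, -0.049, 0.001, -0.001]
force: [-0.7, -0.7, -0.1]
grip_width: 0.0636
```

Emit:
send_rows(deltas=[[0,0,0,0,0],[0,0,0,0,0],[0,0,0,0,0],[0,0,0,0,0],[0,0,-20,0,0],[0,0,-40,0,0],[0,0,-40,0,0],[0,0,-40,0,0],[0,0,-40,0,0],[0,0,0,0,0]])

```text
time_s: 8.6
ee_pos: [0.4757, 0.4771, 0.2138]
eef_rot: [0.999, -0.049, 0.006, -0.007]
force: [1.1, 0.8, 1.3]
grip_width: 0.0931
```

```bash
python3 - <<'E'
from h import *
s=monitor.read_state(); print(s['time_s'],s['ee_pos'],s['eef_rot'])
for n in ("wrist","side"):
    c=camera_params(n); p,d=snapshot(n); cv2.imwrite(f"pics/{n}2.png",p[:,:,::-1]); W=cloud(d,c)
    for t in tops(W,d,amin=300): print(*t)
E
```

```text
8.6 [0.47569947 0.4771292  0.21377519] [ 0.9987312  -0.04949819  0.00641917 -0.00668686]
[283, 181, 65, 92, 5756] [472.6 474.9] [82.4 55.5] 84.2 0.034
[549, 304, 70, 19, 470] [714.8 367.9] [59.5  5. ] 11.5 0.035
[245, 319, 68, 42, 2128] [425.2 362.2] [55.9 44.9] 9.8 0.034
[336, 165, 230, 114, 822] [838.8 -71.1] [ 60.3 737.7] 0.5 0.035
[201, 190, 31, 21, 358] [473.1 473.1] [89.2 59.8] 85.5 0.035
[217, 216, 35, 22, 434] [428.4 339.9] [60.3 86.2] 9.2 0.035
[398, 220, 31, 25, 434] [747.  -49.6] [87.8 61.3] 59.2 0.035
[254, 238, 29, 26, 415] [431.5 194.4] [85.4 59.8] 86.8 0.035
[273, 289, 58, 41, 315] [326.7   2. ] [ 30.6 173.2] 4.1 0.036
[394, 353, 31, 39, 877] [ 362.5 -295.1] [85.4 55.1] 25.5 0.036
[512, 385, 127, 64, 498] [ 494.5 -601.3] [ 11.4 245.6] 10.1 0.035
```

Emit:
send_rows(deltas=[[-5.3,22.8,0,0,0],[-5.3,22.8,0,0,0],[-5.3,22.8,0,0,0],[-5.3,22.8,0,0,0],[-5.3,22.8,0,0,0],[-5.3,22.8,0,0,0],[0,0,30,-0.0665,0],[0,0,30,-0.0665,0],[0,0,30,-0.0665,0],[0,0,30,-0.0665,0]])

```text
time_s: 9.53
ee_pos: [0.4249, 0.3404, 0.0812]
eef_rot: [0.996, 0.085, -0.001, 0.001]
force: [0.1, 0.7, -0.4]
grip_width: 0.0931
```

Emit:
send_rows(deltas=[[0,0,0,0,0],[0,0,0,0,0],[0,0,0,0,0],[0,0,0,0,0],[0,0,0,0,0],[0,0,0,0,0],[0,0,0,0,0],[0,0,0,0,0],[0,0,0,0,0],[0,0,0,0,0]])

```text
time_s: 10.37
ee_pos: [0.4262, 0.3412, 0.0838]
eef_rot: [0.997, 0.083, 0.0, -0.0]
force: [0.2, -0.3, 0.1]
grip_width: 0.0931
```

Emit:
send_rows(deltas=[[0.5,0,20,0,0],[0.5,0,20,0,0],[0.5,0,14,0,0],[0,0,6,0,0],[0,0,0,0,0],[0,0,0,0,1],[0,0,0,0,1],[0,0,0,0,1],[0,0,0,0,1],[0,0,0,0,1]])

```text
time_s: 11.2
ee_pos: [0.428, 0.3417, 0.0243]
eef_rot: [0.997, 0.083, 0.0, -0.0]
force: [-0.5, 0.2, 0.4]
grip_width: 0.0646
```

Emit:
send_rows(deltas=[[0,0,0,0,1],[0,0,0,0,1],[0,0,0,0,1],[0,0,-10,0,1],[0,0,-20,0,1],[0,0,-25,0,1],[0,0,-25,0,1],[0,0,-20,0,1],[0,0,0,0,1],[0,0,0,0,1]])

```text
time_s: 12.03
ee_pos: [0.4275, 0.3415, 0.1241]
eef_rot: [0.997, 0.084, 0.0, -0.0]
force: [0.7, -0.5, -4.4]
grip_width: 0.055
```

Emit:
send_rows(deltas=[[0,-40,0,0,1],[0,-40,0,0,1],[0,40,0,0,1],[0,40,0,0,1],[0,-40,0,0,1],[0,-40,0,0,1],[0,0,0,0,1],[0,0,0,0,1],[0,0,0,0,1],[0,0,0,0,1]])

```text
time_s: 12.87
ee_pos: [0.4139, 0.4185, 0.1221]
eef_rot: [0.997, 0.083, -0.001, 0.002]
force: [0.2, -0.7, -3.8]
grip_width: 0.0545
```

```bash
python3 -c "
from h import *;meas()"
```

```text
13.1167 [0.41466799 0.41952713 0.12358264] w 0.05482920496274057
[ 0.308 -0.141 -4.172 -0.149  0.05  -0.018] [0.369 0.676 0.384 0.029 0.034 0.026]
```

Emit:
send_rows(deltas=[[0,40,0,0,1],[0,40,0,0,1],[0,-40,0,0,1],[0,-40,0,0,1],[0,40,0,0,1],[0,40,0,0,1],[0,0,0,0,1],[0,0,0,0,1],[0,0,0,0,1],[0,0,0,0,1]])

```text
time_s: 14.0
ee_pos: [0.4276, 0.3424, 0.1239]
eef_rot: [0.996, 0.084, 0.0, -0.001]
force: [0.7, 1.2, -3.8]
grip_width: 0.0543
```

```bash
python3 -c "
from h import *;meas()"
```

```text
14.25 [0.42739941 0.34214721 0.12358499] w 0.054645732345865075
[ 2.080e-01  1.270e-01 -4.162e+00 -3.700e-02  6.100e-02  1.000e-03] [0.624 0.61  0.412 0.022 0.028 0.032]
```

Carton b shows a torque swing of 0.11 N m, and its 0.42 kg is more than any sound carton may weigh. I'll repeat the shake once to confirm.

Emit:
send_rows(deltas=[[0,-40,0,0,1],[0,-40,0,0,1],[0,0,0,0,1],[0,0,0,0,1],[0,0,0,0,1],[0,0,0,0,1],[0,0,0,0,1],[0,0,0,0,1],[0,0,0,0,1],[0,0,0,0,1]])

```text
time_s: 15.13
ee_pos: [0.4147, 0.4198, 0.1237]
eef_rot: [0.997, 0.083, -0.0, 0.0]
force: [-1.0, 0.8, -3.8]
grip_width: 0.0547
```

```bash
python3 -c "
from h import *;meas(10)"
```

```text
15.5833 [0.41434225 0.42032979 0.12359602] w 0.05483371959061103
[-0.061  0.198 -3.884 -0.092  0.041 -0.009] [0.448 0.731 0.56  0.015 0.023 0.041]
```

Emit:
send_rows(deltas=[[0,40,0,0,1],[0,40,0,0,1],[0,0,0,0,1],[0,0,0,0,1],[0,0,0,0,1],[0,0,0,0,1],[0,0,0,0,1],[0,0,0,0,1],[0,0,0,0,1],[0,0,0,0,1]])

```text
time_s: 16.47
ee_pos: [0.4275, 0.3419, 0.1235]
eef_rot: [0.996, 0.084, -0.0, -0.0]
force: [-0.2, -0.2, -3.6]
grip_width: 0.0547
```

```bash
python3 -c "
from h import *;meas(10)"
```

```text
16.9167 [0.42770384 0.34138338 0.12362264] w 0.054937315690654874
[-0.03   0.061 -3.715 -0.042  0.056 -0.007] [0.413 0.305 0.481 0.033 0.023 0.027]
```

The second swing was 0.05 N m, a little ambiguous against noise, so I'll repeat with stronger strokes and more samples.

Emit:
send_rows(deltas=[[0,-41,0,0,1],[0,-41,0,0,1],[0,41,0,0,1],[0,41,0,0,1],[0,-41,0,0,1],[0,-41,0,0,1],[0,0,0,0,1],[0,0,0,0,1],[0,0,0,0,1],[0,0,0,0,1]])

```text
time_s: 17.8
ee_pos: [0.4143, 0.4211, 0.1235]
eef_rot: [0.997, 0.083, -0.0, 0.001]
force: [0.4, 0.1, -3.6]
grip_width: 0.0548
```

```bash
python3 -c "
from h import *;meas(16)"
```

```text
18.55 [0.41404427 0.42227247 0.12363858] w 0.05464249715102678
[ 0.233 -0.207 -4.154 -0.106  0.066  0.012] [0.385 0.39  0.262 0.031 0.028 0.028]
```

Emit:
send_rows(deltas=[[0,41,0,0,1],[0,41,0,0,1],[0,-41,0,0,1],[0,-41,0,0,1],[0,41,0,0,1],[0,41,0,0,1],[0,0,0,0,1],[0,0,0,0,1],[0,0,0,0,1],[0,0,0,0,1]])

```text
time_s: 19.43
ee_pos: [0.4276, 0.3425, 0.1238]
eef_rot: [0.996, 0.084, 0.0, -0.001]
force: [-1.0, -0.4, -4.2]
grip_width: 0.0547
```

```bash
python3 -c "
from h import *;meas(16)"
```

```text
20.1833 [0.4277125  0.34136243 0.1236524 ] w 0.05490251461324231
[-0.171  0.01  -4.046 -0.033  0.05   0.007] [0.521 0.349 0.533 0.042 0.031 0.031]
```

The swing was 0.073 N m with the same sign each time, so carton b holds the ball. Before carrying it over I'll check the clearance around the dish at gripper height.

```bash
python3 - <<'E'
from h import *
W=cloud(np.load("side0.npz")['d'],camera_params("side")).reshape(-1,3)
for x0 in np.arange(.40,.82,.06):
    r=[]
    for y0 in np.arange(.08,.52,.06):
        k=W[(W[:,0]>=x0)&(W[:,0]<x0+.06)&(W[:,1]>=y0)&(W[:,1]<y0+.06)&(W[:,2]<.5)]
        r.append(f"{k[:,2].max():.3f}" if len(k) else "  -  ")
    print(f"{x0:.2f}",r)
E
```

```text
0.40 ['0.059', '0.040', '0.041', '0.040', '0.044', '0.040', '0.040', '0.040']
0.46 ['-0.438', '  -  ', '0.034', '0.036', '0.007', '0.042', '0.042', '0.039']
0.52 ['-0.541', '0.052', '0.060', '0.008', '0.030', '0.025', '0.025', '0.025']
0.58 ['-0.677', '  -  ', '0.006', '0.027', '0.019', '0.033', '0.029', '0.029']
0.64 ['  -  ', '0.071', '0.072', '0.092', '0.093', '0.033', '0.017', '0.030']
0.70 ['0.072', '0.079', '0.080', '0.092', '0.106', '0.026', '0.025', '0.008']
0.76 ['0.074', '0.079', '0.078', '0.057', '0.076', '0.086', '0.028', '0.046']
```

Emit:
send_rows(deltas=[[2,0.8,-1,0,1],[5,0.8,-1,0,1],[9,0.9,-1,0,1],[12,0.9,-1,0,1],[14,0.9,0,0,1],[14,0.9,0,0,1],[14,0.9,0,0,1],[14,0.9,0,0,1],[14,0.9,0,0,1],[14,0.9,0,0,1]])

```text
time_s: 21.07
ee_pos: [0.5413, 0.351, 0.1276]
eef_rot: [0.997, 0.083, 0.0, 0.0]
force: [-0.7, 0.7, -3.7]
grip_width: 0.0545
```

Emit:
send_rows(deltas=[[14,0.8,0,0,1],[14,0.8,0,0,1],[14,0.8,0,0,1],[12,0.8,0,0,1],[9,0.8,0,0,1],[7,0.8,0,0,1],[4,0.6,0,0,1],[2,0.6,0,0,1],[0,0,0,0,1],[0,0,0,0,1]])

```text
time_s: 21.9
ee_pos: [0.6151, 0.3581, 0.1275]
eef_rot: [0.997, 0.083, -0.0, 0.0]
force: [0.5, 0.3, -3.8]
grip_width: 0.0546
```

Emit:
send_rows(deltas=[[0,0,0,0,1],[0,0,0,0,1],[0,0,0,0,1],[0,0,0,0,1],[0,0,0,0,1],[0,0,0,0,1],[0,0,0,0,1],[0,0,0,0,1],[0,0,0,0,1],[0,0,0,0,1]])

```text
time_s: 22.73
ee_pos: [0.6155, 0.3581, 0.1276]
eef_rot: [0.997, 0.083, -0.0, 0.0]
force: [-0.5, -0.1, -3.8]
grip_width: 0.0546
```

```bash
python3 - <<'E'
from h import *
meas(3); s=monitor.read_state(); print(s['eef_rot'],np.abs(s['dq']).max())
for n in ("side","scene"):
    c=camera_params(n); p,d=snapshot(n); cv2.imwrite(f"pics/{n}3.png",cv2.resize(p[140:300,100:380,::-1],None,fx=2.8,fy=2.8)); W=cloud(d,c)
    for t in tops(W,d,amin=300): 
        if 100<t[1][1]<600: print(n,*t)
    for t in tops(W,d,.127,.147,80):
        if 250<t[1][1]<450: print('held',n,*t)
E
```

```text
22.8333 [0.61553676 0.35805939 0.12761541] w 0.05488796059304914
[-1.010e-01  3.300e-02 -3.911e+00 -5.900e-02  2.700e-02 -1.000e-03] [0.471 0.314 0.173 0.011 0.005 0.009]
[ 9.96515103e-01  8.34125250e-02 -2.11017412e-05  2.37974497e-05] 0.0014314078619214945
side [207, 190, 25, 21, 317] [471.6 472.3] [89.9 59. ] 83.0 0.035
side [254, 238, 29, 26, 419] [430.  193.6] [84.2 60.5] 85.9 0.036
held side [259, 157, 34, 20, 358] [612.8 345.5] [79.  84.4] 72.6 0.137
scene [151, 233, 37, 21, 472] [472.3 471.6] [85.9 59.6] 82.0 0.035
held scene [208, 188, 13, 11, 82] [584.1 376.3] [46.2 27.1] 32.4 0.136
```

View pics/side3.png

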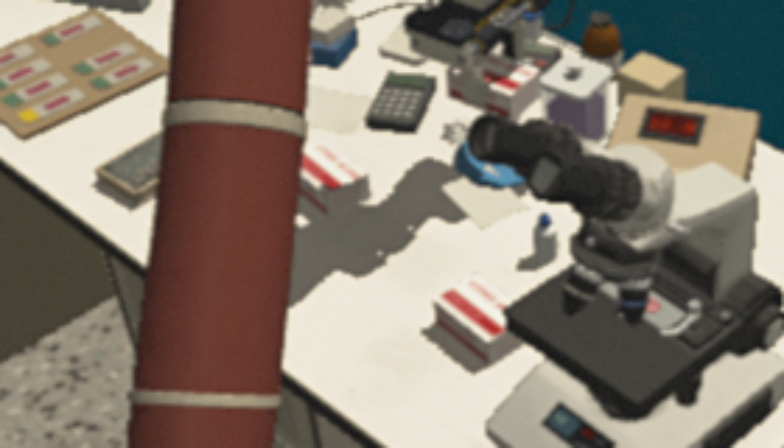

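The picture shows the carton held level over the dish at (490,85). Cartons a and c stand at (335,175) and (475,320), and the bystanders are untouched. I'll hand in.

```bash
python3 -c "
from bench import workorder;print(workorder.close_job())"
```

```text
the job is handed in; nothing more can be done
None
```

I found the rattling carton, the middle one (carton_b), and handed the job in with it still gripped, level and still over the dish. The run took about 23 s of the 72 s allowed.

- **carton_a (far left):** I lifted and shook it. The wrist torque changed only about 0.01 N m between ends, so it is sound. It went back flat about 4–5 mm from where it stood.
- **carton_b:** Three shakes gave torque swings of 0.11, 0.05 and 0.07 N m, always in the same direction. The second was ambiguous against the sensor noise, so I ran a third with more samples before trusting it. It read 0.38–0.42 kg, at or above the top of the range for a carton without the ball.
- **carton_c:** I never touched it, because the ball had already been found.

**Last checks:**
- The tool is at (0.6155, 0.3581), within about 1 mm of the dish centre I measured.
- The carton's underside is about 0.103 m above the bench.
- The joints are at rest and the grip width is steady at 54.9 mm.
- The two other cartons are in place, and the last picture shows no bystander disturbed.

The side camera put the held carton's centre about 12 mm off in y. The gripper hides part of its top from that angle, so I relied on the arm's own pose reading instead.

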